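# Countersign two slips across their seam with a rubber stamp

### The job

Slide the carriage with the two paper slips fully home under the grey bar, against its stop. Then take the rubber stamp and press it squarely and evenly, across the seam of the two slips in the middle of the printed frame, long side across the seam, so that both sprung slips give about 3 mm (some 13 N; never down to their stop); hold it there for about a second and lift it straight up off the paper without sliding or tilting it. Finally stand the stamp upright in its black tray again, and leave the other things on the desk alone.

Things in the scene. Friction and masses are not known exactly. Their poses are not given: they have to be found in the camera images.
- stand: Flat metal stand fixed on the desk, 220 mm (its x, along the rails) by 180 mm; its base plate, on low feet, has its top at 12 mm. Across its far end runs a fixed grey bar, 20 mm wide, underside 50 mm and top 62 mm above the desk, on posts 84 mm left and right of the middle; the bar's middle is 95 mm from the stand's. Origin: centre of the underside; x points towards the bar.
- carriage (a joint): Grey carriage, 120 mm long (along the rails), 150 mm wide, that carries the two slips on the stand. Value: metres still short of its stop; 0 is fully home (far from the robot), at most 0.09; starts 0.05 to 0.085 out. It stays where it is left; sliding it takes about 3 N. At home its far 20 mm lie under the stand's bar.
- lip (a point): Middle of the top edge of the near face of the carriage's push lip, an upright wall at its near end: 110 mm wide, 10 mm thick, top (this point) 47 mm above the desk, 35 mm above the stand's base. Push on its near face. Moves with the carriage; x points along the rails towards home (away from the robot, within 0.25 rad of world x), y to the left along the lip, z up.
- mark (a point): Where the stamp's middle belongs: on the seam, centre of the printed frame (36 x 66 mm), 53 mm from the lip's near face. Axes as the lip's: the seam runs along x, the stamp's long side belongs along y. It lies 30 mm above the desk, the LOWEST the slips' top can be: hidden packing lifts both slips alike by 0 to 12 mm, new each time and not reported, so feel for the paper. Moves with the carriage.
- slip_left (a joint): How far the left slip (a paper-topped pad 96 mm along x, 66 mm wide, left of the seam) is pressed down against its spring, in m: 0 is up, 0.006 its stop. It needs 2 N to start moving and 1.6 N more per mm, and springs back. Both slips together take about 9 N at 1.5 mm, 13.6 N at 3 mm, 17 N at 4 mm, 20 N at 5 mm.
- slip_right (a joint): The same for the right slip, right of the seam, side by side with the left one (3 mm gap). A stamp pressed squarely across the seam presses both alike.
- stamp: Pre-inked wooden rubber stamp, 76 mm tall, 50 to 100 g: foot 24 mm (its x) by 55 mm (its y), 13 mm high, with a round handle up to 28 mm thick from 12 to 76 mm. Origin: centre of the underside (the stamping face); z up along the handle. Starts upright in its tray; half a turn round it is the same. A good grip is from above with the TCP 50 mm above the underside.
- rest: Flat black open tray of the stamp, fixed on the desk, 100 mm (its x) by 90 mm (its y), rim 12 mm high, walls and floor 4 mm thick. Origin: centre of its underside on the desk; the stamp stands on the floor 4 mm above it, anywhere inside.
- stapler: Desk stapler with a blue top arm, 145 x 36 x 59 mm, between the stand and the tray. Origin: centre of underside. Leave alone.
- label_roll: White label roll lying flat, 72 mm across and 42 mm high, on the 5 mm glass sheet. Origin: centre of underside. Leave alone.
- tape_dispenser: Dark green tape dispenser, 150 x 38 x 86 mm. Origin: centre of underside. Leave alone.
- clip_tin: Closed flat blue-grey clip tin, 62 x 92 x 27 mm, on the 5 mm glass sheet. Origin: centre of underside. Leave alone.
Things that resemble listed ones, but are neither listed nor needed, are in the scene too. Of the things shaped like the stamp, the wooden one is meant.

How it is judged:
By the outcome, as a careful person would: the job done as asked, in the order asked, and still so for the second after the job is handed in, with the robot touching nothing.
It also fails if it takes over 70 s, if anything falls off the work surface, if the arm or the gripper's body presses on something with over 40 N, if the wrist force passes 120 N, or if a joint passes its speed limit or range.

### The arm

A 6-joint arm with a two-finger parallel gripper is mounted at the origin on a cart in front of the work surface, level with it; the furniture and walls round the work are solid. World frame = base frame: x ahead of the robot, y to its left, z up, the work surface at z = 0. Lengths are in m, angles in rad, forces in N, time in s.
With the tool pointing down it reaches from about 0.3 to 0.875 m from the base axis. Payload 6.4 kg.
Tool frame: the origin (TCP) lies between the finger pads, 19 mm behind the fingertips; this is the grasp point; z points along the fingers, y is the line along which they close (so a half turn about z gives the same grasp; the last joint's range is limited). The gripper opens to 85 mm and grips with 20 to 120 N. Pads are 22 mm wide; open, the fingers measure 114 mm over their backs; the gripper's body (76 mm by 85 mm) begins 54 mm behind the grasp point. The pads swing forward as they close: fully open they stand 13 mm farther back than shut.
Start: joints at [-1.506, 0.181, 1.607, -0, 1.354, -0.206], TCP at [0.154, -0.554, 0.25] pointing down, gripper open.
Joint ranges: [-2.99, 2.99], [-0.89, 2.07], [0.3, 2.58], [-1.14, 4.28], [0, 2.63], [-3.12, 3.12]. Speed limits (rad/s): [2.57, 2.57, 3.01, 3.14, 3.14, 3.14].

### API

Orientations are given as a unit quaternion [w, x, y, z].
In Python, from bench import ctrl gives the robot as it stands.
- The arm moves only by the tool servo_tool, never from a script. Its argument "series" is text: rows parted by semicolons, each of 7 numbers parted by spaces: the gripper command: -1 is fully open, 1 is shut, values between are in proportion, then the shift along the tool's x, y, z in m, then the turn, a rotation vector about the tool's x, y, z in degrees. A call has 1 to 12 rows; each row is the pose to reach, as a shift and turn from the pose commanded when the call began, along the tool's axes at that moment; what a row does not reach only later rows make up. A row lasts 1/12 s, in which the tool goes at most 41.7 mm and 7.16 degrees, less where a joint would pass 70% of its speed; a pose out of reach is approached as far as the arm can. A call with a gripper value outside its range is refused whole. The fingers move at their own pace and stop on an object; the grip force is fixed at half the most. Time passes only in rows, so rows that repeat a pose let the fingers close. It gives the time, the measured TCP pose, the force, the opening and the grip force at its end, in the units of the state.
- ctrl.get_obs(): the state, without advancing time (a new reading comes with each control period).
- ctrl.camera(name): name is "side" or "top"; returns a dict with "img" (420x560x3 uint8, red, green, blue), "z_map" (420x560 float32, m along the optical axis (not along the pixel's ray), 0 where there is no reading), "fovy" (degrees; the focal length in pixels is half the picture's height over the tangent of half this angle, whatever the lens; pixels are square), "cx", "cy" (the principal point, pixels), "k1" (the pictures are not rectified: a ray, as slopes to the right and down, at radius r is drawn at 1 + k1 r^2 times it, then the intrinsics apply), "extrinsics" (4x4, takes a point from camera to world coordinates). Camera axes: x right, y down, z forward; pixel columns grow to the right and rows downward; lengths in m; the calibration is good to about 2 mm. A picture is of the moment at which its call begins.
- ctrl.hand_in(): hands the job in; it is judged then, once.
The state is a dict: "time_s": time; "q": joint angles; "dq": joint speeds; "joint_efforts": joint torques, N m; "eef_pos": TCP position; "eef_rot": TCP orientation; "wrist_force": force on the tool from outside, world axes, zero at the start; "torque": the same for the moment, N m; "opening": opening from 0.0 (shut) to 1.0 (fully open); "grasp_force": force on a finger pad.
Only numpy, scipy, OpenCV 4.12 (cv2) and the standard library are available. Lean on these libraries where they do the work, as an engineer would, in place of code of your own. Each camera call takes 0.05 s, during which the arm holds its last target. There are 200 camera calls.

## Working session

There is one attempt and no reset: what is moved stays moved. The work goes in short steps, Python scripts to look and compute and a tool call to move; the robot and the scene stay as the last step left them, time stands still between calls to the robot, and variables do not carry over. Pictures are saved under pics/ and viewed, at most 10 in all, crops included, and the job is handed in when it is done.

Besides the shell and the picture viewer there is one more tool, called after "Call:" as name(argument=value, ...) on one line, values as JSON. servo_tool: Moves the arm, as the interface text tells. Its arguments: {"type":"object","properties":{"series":{"type":"string"}},"required":["series"]}

```bash
mkdir -p pics
cat > h.py <<'E'
import numpy as np, cv2
from bench import ctrl
def snap(n):
    c=ctrl.camera(n); np.savez(f'{n}.npz',**c); return c
def load(n): return dict(np.load(f'{n}.npz'))
def KD(c):
    f=210/np.tan(np.radians(float(c['fovy']))/2)
    return np.array([[f,0,float(c['cx'])],[0,f,float(c['cy'])],[0,0,1]]),np.array([float(c['k1']),0,0,0,0])
def rays(c,uv):
    K,D=KD(c); p=cv2.undistortPoints(np.array(uv,float).reshape(-1,1,2),K,D)[:,0]
    return np.c_[p,np.ones(len(p))]
def depth(c,uv):  # world from z_map
    r=rays(c,uv); z=np.array([c['z_map'][int(round(v)),int(round(u))] for u,v in uv])
    E=c['extrinsics']; return (r*z[:,None])@E[:3,:3].T+E[:3,3]
def atz(c,uv,h):  # ray meets plane z=h
    E=c['extrinsics']; d=rays(c,uv)@E[:3,:3].T; o=E[:3,3]
    return o+d*((h-o[2])/d[:,2])[:,None]
def cloud(c):
    v,u=np.mgrid[0:420,0:560]; E=c['extrinsics']
    r=rays(c,np.c_[u.ravel(),v.ravel()]); P=(r*c['z_map'].reshape(-1,1))@E[:3,:3].T+E[:3,3]
    return P.reshape(420,560,3)
E
python3 - <<'E'
from h import *
for n in('side','top'):
    c=snap(n); cv2.imwrite(f'pics/{n}0.png',c['img'][:,:,::-1]); print(n,c['fovy'],c['k1'],np.round(c['extrinsics'],3).tolist(),(c['z_map']==0).mean())
o=ctrl.get_obs();print(o)
E
```

```text
side 52.27191016624424 -0.08742672965391261 [[-0.998, 0.05, -0.047, 0.64], [0.068, 0.591, -0.804, 0.585], [-0.013, -0.805, -0.593, 0.688], [0.0, 0.0, 0.0, 1.0]] 0.05380527210884354
top 54.79813547350052 -0.006920299954944204 [[0.025, -0.995, 0.095, 0.507], [-0.999, -0.027, -0.023, -0.233], [0.025, -0.095, -0.995, 1.036], [0.0, 0.0, 0.0, 1.0]] 0.00407312925170068
{'time_s': 0.1, 'q': array([-1.50631038e+00,  1.81480730e-01,  1.60790709e+00,  1.24070714e-05,
        1.35381647e+00, -2.06329057e-01]), 'dq': array([ 0.00074488, -0.00166066, -0.00151044,  0.00083788, -0.00125537,
       -0.00047466]), 'joint_efforts': array([-4.06076142e-04, -4.45880771e+01, -3.52240884e+01, -2.41388198e-04,
        4.20659606e-03, -4.13857919e-06]), 'eef_pos': array([ 0.15379546, -0.55356083,  0.24916681]), 'eef_rot': array([-8.03362596e-04,  9.90846262e-01,  1.34992722e-01,  6.31437063e-05]), 'wrist_force': array([-0.47543955,  0.67506254, -0.20712402]), 'torque': array([ 0.05549421,  0.05124391, -0.0313187 ]), 'grasp_force': 0.0, 'opening': 0.9994091867752106}
```

View pics/side0.png

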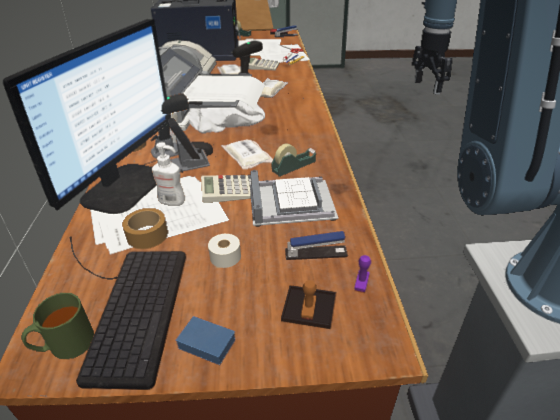

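View pics/top0.png

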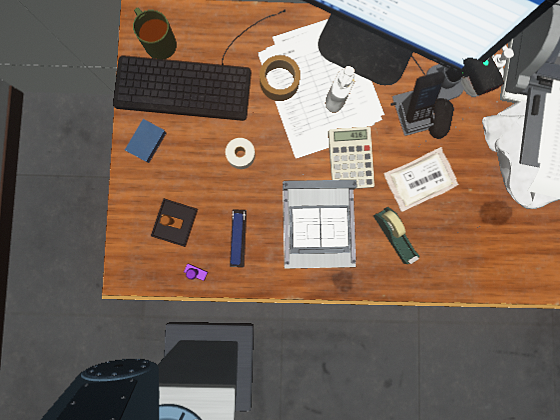

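The side view shows the stand at (293,198), the wooden stamp at (310,298) in its tray and a purple decoy at (363,272). In the top view, the stand is at (319,225) with its bar at row 185, the tray is at (174,222) and the stapler at (238,238). I'll enlarge these next.

Run:
```python
from h import *
t=load('top')['img'];s=load('side')['img']
a=cv2.resize(t[170:280,275:365],None,fx=5,fy=5,interpolation=3)  #450x550
b=cv2.resize(t[190:250,145:205],None,fx=5,fy=5,interpolation=3)
im=np.zeros((550,760,3),np.uint8); im[:,:450]=a; im[:300,455:755]=b
cv2.imwrite('pics/c_top.png',im[:,:,::-1])
a=cv2.resize(s[165:230,240:345],None,fx=5,fy=5,interpolation=3) #525x325
b=cv2.resize(s[275:330,275:345],None,fx=4,fy=4,interpolation=3) #280x220
im=np.zeros((560,540,3),np.uint8); im[:325,:525]=a; im[330:550,:280]=b
cv2.imwrite('pics/c_side.png',im[:,:,::-1])
P=cloud(load('top'))
for n,(u,v) in dict(frame=(320,228),paperL=(305,215),paperR=(340,215),bar=(319,185),lip=(319,249),base=(319,262),stamptop=(166,220),tray=(174,238),desk=(220,200),stapler=(238,225)).items(): print(n,np.round(P[v,u],4))
```

```text
frame [ 0.5478 -0.3624  0.0225]
paperL [ 0.578  -0.3224  0.0417]
paperR [ 0.5805 -0.4094  0.0398]
bar [ 0.6507 -0.3534  0.0618]
lip [ 0.4957 -0.3574  0.0487]
base [ 0.4626 -0.3629  0.0096]
stamptop [0.5549 0.0079 0.0792]
tray [0.5137 0.0044 0.004 ]
desk [ 6.137e-01 -1.072e-01  1.000e-04]
stapler [ 0.5489 -0.159   0.0474]
```

View pics/c_top.png

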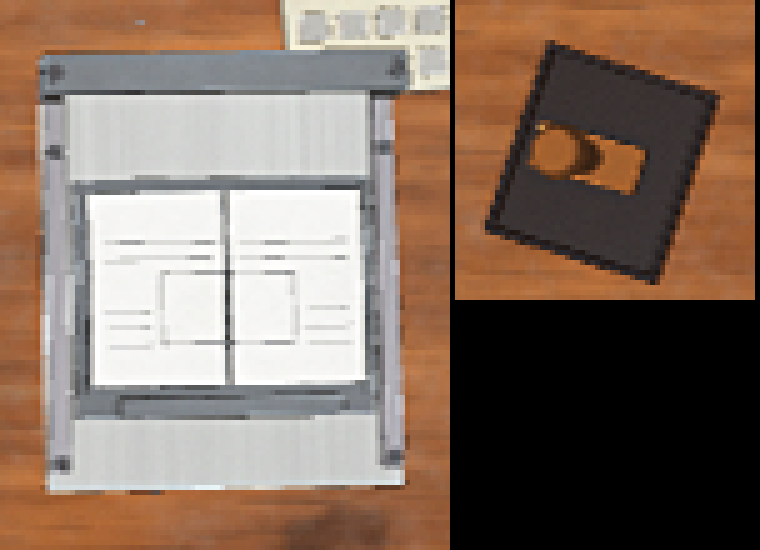

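View pics/c_side.png

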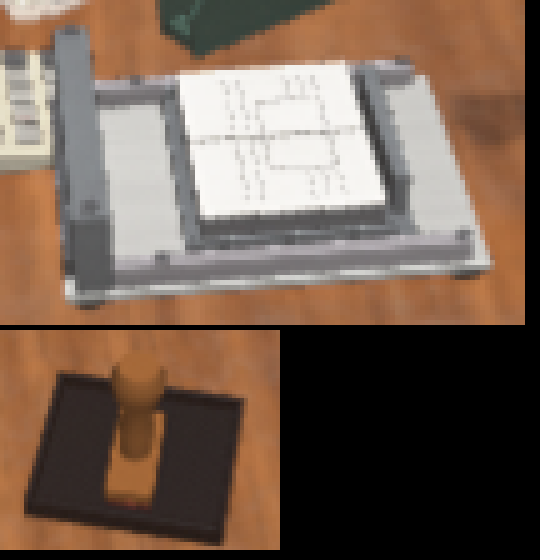

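The crops show the slips' frame centre at crop (229,307), the seam from (223,190) to (233,385), and the bar's near edge from (40,97) to (408,90). The stamp's handle top is at (558,150) in the tray crop, with its long side along the tray's length. Now I'll measure these in both views.

Run:
```python
from h import *
t=load('top');s=load('side')
T=lambda p,o=(275,170),k=5,off=(0,0):[(o[0]+(x-off[0]+.5)/k-.5,o[1]+(y-off[1]+.5)/k-.5) for x,y in p]
def tri(pt,ps):
    A=[];b=[]
    for c,p in((t,pt),(s,ps)):
        E=c['extrinsics'];d=E[:3,:3]@rays(c,[p])[0];d/=np.linalg.norm(d);M=np.eye(3)-np.outer(d,d);A.append(M);b.append(M@E[:3,3])
    x=np.linalg.lstsq(np.vstack(A),np.hstack(b),rcond=None)[0]
    return np.round(x,4),np.round([np.linalg.norm(A[i]@x-b[i]) for i in(0,1)],4)
Ps=lambda c,z:np.median(z,axis=0)
C={n:cloud(c) for n,c in(('top',t),('side',s))}
for n in C:
    P=C[n].reshape(-1,3)
    pap=P[(abs(P[:,0]-.56)<.035)&(abs(P[:,1]+.36)<.06)&(P[:,2]>.03)&(P[:,2]<.06)];print(n,'paper z',np.percentile(pap[:,2],[10,50,90]).round(4),len(pap))
    bar=P[(abs(P[:,0]-.65)<.03)&(abs(P[:,1]+.36)<.08)&(P[:,2]>.057)&(P[:,2]<.067)]
    v=np.linalg.svd(bar[:,:2]-bar[:,:2].mean(0))[2][0] if len(bar)<5000 else 0;print('bar',bar.mean(0).round(4),v.round(4),len(bar))
    st=P[(abs(P[:,0]-.56)<.05)&(abs(P[:,1])<.05)&(P[:,2]>.068)&(P[:,2]<.09)];print('stamp top',st.mean(0).round(4),st[:,2].max().round(4),len(st), (st[:,:2].max(0)-st[:,:2].min(0)).round(4))
    ft=P[(abs(P[:,0]-.56)<.05)&(abs(P[:,1])<.05)&(P[:,2]>.0145)&(P[:,2]<.02)]
    print('foot',ft.mean(0).round(4),cv2.minAreaRect(ft[:,:2].astype(np.float32)),len(ft))
h=Ps(0,C['top'][205:240,295:340].reshape(-1,3))[2];print('h',h)
h=.041
for nm,p,z in(('seam',[(223,190),(233,385)],h),('frame',[(162,271),(296,271),(164,343),(297,343)],h),('paper',[(90,195),(357,190),(365,382),(92,387)],h),('bar',[(40,97),(408,90),(40,57),(408,50)],.062),('lip top near',[(118,417),(350,409)],.047),('base near',[(48,492),(405,486)],.012),('railL',[(45,95),(50,490)],.02),('railR',[(392,92),(403,485)],.02)):
    W=atz(t,T(p),z);print(nm,W[:,:2].round(4).tolist(),'mean',W.mean(0).round(4), 'ang of 0->1',np.arctan2(*(W[1]-W[0])[[1,0]]).round(3))
S=T([(257,103),(308,99),(270,168),(334,166)],(240,165)); 
print('side frame',atz(s,S,h)[:,:2].round(4).tolist(),atz(s,S,h).mean(0).round(4))
print('frame ctr tri',tri(T([(229.5,307)])[0],np.mean(S,0)))
print('stamp top tri',tri(T([(103,150)],(145,190))[0],T([(138,380)],(275,275),4,(0,330))[0]))
for nm,p,z in(('foot end',[(190,147),(180,193)],.017),('tray',[(97,42),(263,95),(203,282),(33,230)],.012),('stamptop',[(103,150)],.079)):
    W=atz(t,T(p,(145,190)),z);print(nm,W[:,:2].round(4).tolist(),W.mean(0).round(4))
W=atz(s,T([(125,413),(165,413),(155,500),(106,497)],(275,275),4,(0,330)),.017);print('foot side',W[:,:2].round(4).tolist())
W=atz(s,T([(58,373),(243,400),(222,543),(27,513)],(275,275),4,(0,330)),.012);print('tray side',W[:,:2].round(4).tolist(),W.mean(0))
```

```text
top paper z [0.0382 0.0404 0.0428] 1355
bar [ 0.6536 -0.3588  0.0626] [ 0.0461 -0.9989] 539
stamp top [0.5552 0.0089 0.0776] 0.0843 102 [0.0241 0.0273]
foot [ 0.5546 -0.0041  0.0172] ((0.5547208189964294, 0.0034104958176612854), (0.08769820630550385, 0.09658687561750412), 75.23992156982422) 114
side paper z [0.0378 0.0394 0.0411] 661
bar [ 0.6552 -0.3551  0.0616] [-0.0434  0.9991] 256
stamp top [0.557  0.0174 0.0753] 0.0806 127 [0.0256 0.0235]
foot [0.5585 0.0244 0.0162] ((0.5609365105628967, 0.02124021202325821), (0.07138767838478088, 0.03761228173971176), 56.312496185302734) 130
h 0.040194678625605995
seam [[0.5974, -0.3573], [0.5015, -0.3637]] mean [ 0.5495 -0.3605  0.041 ] ang of 0->1 -3.075
frame [[0.5565, -0.3278], [0.5582, -0.3941], [0.5212, -0.3295], [0.5229, -0.395]] mean [ 0.5397 -0.3616  0.041 ] ang of 0->1 -1.545
paper [[0.5931, -0.2916], [0.5992, -0.4239], [0.5046, -0.4287], [0.4989, -0.2946]] mean [ 0.5489 -0.3597  0.041 ] ang of 0->1 -1.525
bar [[0.6383, -0.265], [0.6469, -0.4444], [0.6579, -0.2645], [0.6666, -0.4443]] mean [ 0.6524 -0.3546  0.062 ] ang of 0->1 -1.523

[... 384 characters left out ...]
-3.106
side frame [[0.5585, -0.3873], [0.5303, -0.3888], [0.5569, -0.3254], [0.5233, -0.3244]] [ 0.5423 -0.3565  0.041 ]
frame ctr tri (array([ 0.5407, -0.3621,  0.0365]), array([0.0009, 0.0009]))
stamp top tri (array([0.5565, 0.0128, 0.067 ]), array([0.0001, 0.0001]))
foot end [[0.5616, -0.0177], [0.5385, -0.0138]] [ 0.55   -0.0158  0.017 ]
tray [[0.6137, 0.0326], [0.5891, -0.0521], [0.4945, -0.0263], [0.5182, 0.0596]] [0.5539 0.0035 0.012 ]
stamptop [[0.5558, 0.0098]] [0.5558 0.0098 0.079 ]
foot side [[0.5593, -0.011], [0.5387, -0.0093], [0.5508, 0.0465], [0.5746, 0.0427]]
tray side [[0.5912, -0.0464], [0.496, -0.0192], [0.5212, 0.0712], [0.6138, 0.0455]] [0.55553233 0.01277431 0.012     ]
```

```bash
cat >> h.py <<'E'
from scipy.spatial.transform import Rotation as R
def plan(*wps):
    """wps: (x,y,z,yaw) world with tool down, tool x at yaw -> shift mm / turn deg from the measured pose"""
    o=ctrl.get_obs(); q=o['eef_rot']; A=R.from_quat(q,scalar_first=True); p=o['eef_pos']
    print('pos',p.round(4),'yaw',np.arctan2(*A.as_matrix()[[1,0],0]).round(4),'F',o['wrist_force'].round(2),'T',o['torque'].round(3),'t',round(o['time_s'],2),'open',round(o['opening'],3))
    for w in wps:
        B=R.from_euler('z',w[3])*R.from_euler('x',np.pi)
        d=A.inv().apply(np.array(w[:3])-p); r=(A.inv()*B).as_rotvec(degrees=True)
        print(w,'->',d.round(4),r.round(2),'rows',max(np.linalg.norm(d)/.0417,np.linalg.norm(r)/7.16).round(1))
E
python3 -c "
from h import *
plan((.42,-.40,.15,.045),(.452,-.364,.10,.045),(.452,-.364,.045,.045))"
```

```text
pos [ 0.1538 -0.5536  0.2492] yaw 0.2708 F [-0.48  0.68 -0.21] T [ 0.055  0.051 -0.031] t 0.1 open 0.999
(0.42, -0.4, 0.15, 0.045) -> [ 0.2975 -0.0766  0.0994] [-9.000e-02 -1.000e-02  1.294e+01] rows 7.7
(0.452, -0.364, 0.1, 0.045) -> [ 0.338  -0.1026  0.1494] [-9.000e-02 -1.000e-02  1.294e+01] rows 9.2
(0.452, -0.364, 0.045, 0.045) -> [ 0.338  -0.1026  0.2044] [-9.000e-02 -1.000e-02  1.294e+01] rows 9.8
```

Call:
servo_tool(series="1 0.2975 -0.0766 0.0994 -0.09 0 12.94;1 0.2975 -0.0766 0.0994 -0.09 0 12.94;1 0.2975 -0.0766 0.0994 -0.09 0 12.94;1 0.2975 -0.0766 0.0994 -0.09 0 12.94;1 0.2975 -0.0766 0.0994 -0.09 0 12.94;1 0.2975 -0.0766 0.0994 -0.09 0 12.94;1 0.2975 -0.0766 0.0994 -0.09 0 12.94;1 0.2975 -0.0766 0.0994 -0.09 0 12.94;1 0.338 -0.1026 0.1494 -0.09 0 12.94;1 0.338 -0.1026 0.1494 -0.09 0 12.94;1 0.338 -0.1026 0.1494 -0.09 0 12.94;1 0.338 -0.1026 0.1494 -0.09 0 12.94")

```text
time_s: 1.1
eef_pos: [0.4517, -0.3628, 0.0988]
eef_rot: [-0.001, 1.0, 0.024, -0.001]
wrist_force: [0.7, -0.8, 0.8]
opening: -0.001
grasp_force: 0.0
```

```bash
python3 -c "
from h import *
plan((.452,-.364,.045,.045))
ims=[]
for n in('side','top'):
    c=snap(n); o=ctrl.get_obs(); p=o['eef_pos']; E=c['extrinsics']; K,D=KD(c)
    tip=p+[0,0,-.019]; X=E[:3,:3].T@(tip-E[:3,3]); u=cv2.projectPoints(X.reshape(1,1,3),np.zeros(3),np.zeros(3),K,D)[0].ravel(); print(n,u)
    x,y=[int(round(a)) for a in u]; im=cv2.resize(c['img'][y-40:y+40,x-40:x+40],None,fx=5,fy=5,interpolation=3); ims.append(im); print(x-40,y-40)
cv2.imwrite('pics/tip.png',np.hstack(ims)[:,:,::-1])
"
```

```text
pos [ 0.4517 -0.3628  0.0988] yaw 0.0475 F [ 0.67 -0.78  0.83] T [-0.057  0.026 -0.005] t 1.1 open -0.001
(0.452, -0.364, 0.045, 0.045) -> [0.0004 0.0013 0.0538] [-0.09  0.14  0.14] rows 1.3
side [331.78255454 175.28147151]
292 135
top [324.08243724 268.03746488]
284 228
```

View pics/tip.png

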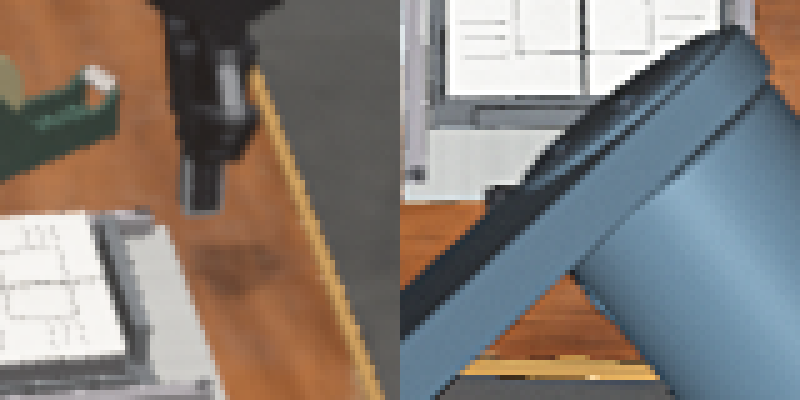

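The side view shows the closed fingertips at crop (202,213). That is within about 1 px of my prediction, so I can go on to the push.

Call:
servo_tool(series="1 0 0.001 0.027 0 0 0;1 0 0.001 0.0535 0 0 0;1 0 0.001 0.0535 0 0 0;1 0.01 0.001 0.0535 0 0 0;1 0.018 0.001 0.0535 0 0 0;1 0.024 0.001 0.0535 0 0 0;1 0.03 0.001 0.0535 0 0 0;1 0.037 0.001 0.0535 0 0 0;1 0.045 0.001 0.0535 0 0 0;1 0.053 0.001 0.0535 0 0 0;1 0.061 0.001 0.0535 0 0 0;1 0.066 0.001 0.0535 0 0 0")

```text
time_s: 2.2
eef_pos: [0.5193, -0.3627, 0.0472]
eef_rot: [0.001, 1.0, 0.023, 0.0]
wrist_force: [-3.7, -1.9, 3.1]
opening: 0.002
grasp_force: 1.6
```

Call:
servo_tool(series="1 0.002 0 0 0 0 0;1 0.004 0 0 0 0 0;1 0.006 0 0 0 0 0;1 0.007 0 0 0 0 0")

```text
time_s: 2.53
eef_pos: [0.525, -0.3622, 0.0468]
eef_rot: [0.0, 1.0, 0.022, -0.0]
wrist_force: [-2.3, 0.0, 1.6]
opening: -0.003
grasp_force: 1.3
```

Call:
servo_tool(series="1 0.002 0 0 0 0 0;1 0.003 0 0 0 0 0;1 0.004 0 0 0 0 0;1 0.005 0 0 0 0 0")

```text
time_s: 2.87
eef_pos: [0.5299, -0.362, 0.0468]
eef_rot: [0.0, 1.0, 0.022, -0.0]
wrist_force: [-1.9, 1.3, 0.5]
opening: 0.002
grasp_force: 1.3
```

Call:
servo_tool(series="1 0.0015 0 0 0 0 0;1 0.003 0 0 0 0 0;1 0.003 0 0 0 0 0")

```text
time_s: 3.12
eef_pos: [0.5329, -0.3619, 0.0468]
eef_rot: [0.0, 1.0, 0.023, -0.0]
wrist_force: [-3.6, 1.3, 0.4]
opening: 0.003
grasp_force: 1.6
```

Call:
servo_tool(series="1 0.0015 0 0 0 0 0;1 0.003 0 0 0 0 0;1 0.003 0 0 0 0 0")

```text
time_s: 3.37
eef_pos: [0.5331, -0.3619, 0.0468]
eef_rot: [-0.0, 1.0, 0.023, -0.003]
wrist_force: [-15.6, 2.4, 8.1]
opening: -0.002
grasp_force: 7.9
```

Contact at x=0.533 matches the predicted home position, with 15 N against the stop. I'll back off, lift clear and look again.

Call:
servo_tool(series="1 -0.02 0 0 0 0 0;1 -0.04 0 0 0 0 0;1 -0.04 0 -0.04 0 0 0;1 -0.04 0 -0.08 0 0 0;-1 -0.04 -0.03 -0.12 0 0 0;-1 -0.02 -0.07 -0.15 0 0 0;-1 -0.01 -0.11 -0.15 0 0 0;-1 0 -0.15 -0.15 0 0 0;-1 0 -0.19 -0.15 0 0 0;-1 0 -0.22 -0.15 0 0 0;-1 0 -0.22 -0.15 0 0 0")

```text
time_s: 4.28
eef_pos: [0.5265, -0.1356, 0.1972]
eef_rot: [-0.0, 1.0, 0.025, 0.001]
wrist_force: [-0.1, 0.1, 0.4]
opening: 0.971
grasp_force: 0.0
```

Run:
```python
from h import *
t=snap('top');s=snap('side')
a=cv2.resize(t['img'][170:280,275:365],None,fx=4,fy=4,interpolation=3)
b=cv2.resize(s['img'][165:230,240:345],None,fx=4,fy=4,interpolation=3)
im=np.zeros((440,785,3),np.uint8); im[:,:360]=a; im[:260,365:785]=b
cv2.imwrite('pics/home.png',im[:,:,::-1]); plan((.556,.012,.18,-.2),(.556,.012,.055,-.2))
```

```text
pos [ 0.527  -0.1406  0.1975] yaw 0.0484 F [ 0.64 -0.25 -0.71] T [ 0.007  0.009 -0.014] t 4.38 open 0.999
(0.556, 0.012, 0.18, -0.2) -> [ 0.0363 -0.151   0.0172] [ 0.13 -0.15 14.23] rows 3.7
(0.556, 0.012, 0.055, -0.2) -> [ 0.036  -0.1514  0.1422] [ 0.13 -0.15 14.23] rows 5.1
```

View pics/home.png

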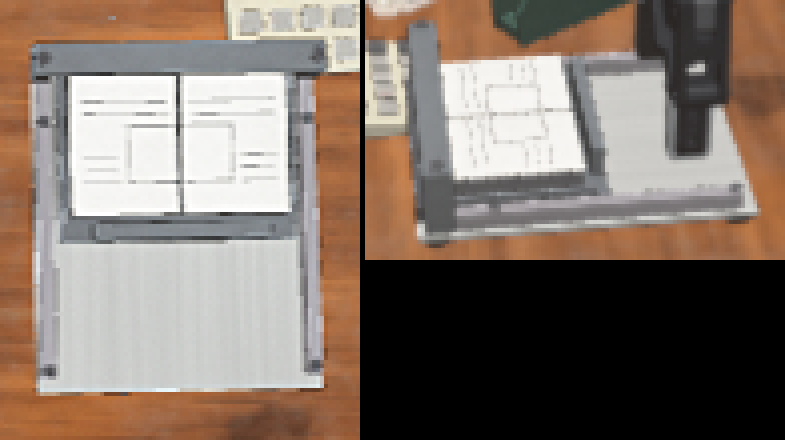

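The carriage is home, with its far edge under the bar. The frame centre is at crop (180,153) in the top view and about (516,111) in the side view.

Run:
```python
from h import *
t=load('top');s=load('side')
T=lambda p,o,ox=0:[(o[0]+(x-ox+.5)/4-.5,o[1]+(y+.5)/4-.5) for x,y in p]
for h in(.039,.042):
  for nm,p in(('frame',[(127,126),(233,124),(127,182),(235,182)]),('seam',[(179,75),(182,213)])):
    W=atz(t,T(p,(275,170)),h);print(nm,W.mean(0).round(4),np.round(np.arctan2(*(W[0]-W[1])[[1,0]]),3))
  W=atz(s,T([(488,86),(540,84),(490,138),(548,138)],(240,165),365),h);print('side',W.mean(0).round(4))
C=cloud(t).reshape(-1,3);C2=cloud(s).reshape(-1,3)
for P in(C,C2):
    m=P[(abs(P[:,0]-.60)<.03)&(abs(P[:,1]+.36)<.055)&(P[:,2]>.03)&(P[:,2]<.05)];print('paper',np.median(m,0).round(4),len(m))
    for z0 in [0]:
        m=P[(abs(P[:,0]-.6)<.1)&(abs(P[:,1]+.07)<.03)&(abs(P[:,2])<.01)];print('desk',np.median(m[:,2]).round(4))
```

```text
frame [ 0.5966 -0.359   0.039 ] 1.617
seam [ 0.6027 -0.3589  0.039 ] 0.037
side [ 0.5972 -0.3589  0.039 ]
frame [ 0.5963 -0.3586  0.042 ] 1.617
seam [ 0.6024 -0.3585  0.042 ] 0.037
side [ 0.5974 -0.3545  0.042 ]
paper [ 0.5995 -0.3616  0.0405] 1048
desk 0.0007
paper [ 0.6003 -0.3586  0.0395] 522
desk -0.0006
```

Call:
servo_tool(series="-1 0.01 -0.04 0 0 0 4;-1 0.02 -0.08 0 0 0 8;-1 0.03 -0.12 0.005 0.1 -0.1 12;-1 0.036 -0.151 0.01 0.1 -0.1 14.2;-1 0.036 -0.151 0.045 0.1 -0.1 14.2;-1 0.036 -0.151 0.085 0.1 -0.1 14.2;-1 0.036 -0.151 0.115 0.1 -0.1 14.2;-1 0.036 -0.151 0.135 0.1 -0.1 14.2;-1 0.036 -0.151 0.142 0.1 -0.1 14.2;-1 0.036 -0.151 0.142 0.1 -0.1 14.2")

```text
time_s: 5.22
eef_pos: [0.5546, 0.009, 0.0526]
eef_rot: [-0.0, 0.995, -0.102, -0.002]
wrist_force: [-0.7, -0.1, 0.6]
opening: 0.999
grasp_force: 0.0
```

Call:
servo_tool(series="1 0 0 0 0 0 0;1 0 0 0 0 0 0;1 0 0 0 0 0 0;1 0 0 0 0 0 0;1 0 0 0 0 0 0;1 0 0 0 0 0 0;1 0 0 0 0 0 0;1 0 0 0 0 0 0")

```text
time_s: 5.88
eef_pos: [0.5564, 0.0103, 0.0558]
eef_rot: [-0.0, 0.995, -0.101, 0.001]
wrist_force: [1.1, 2.0, 6.4]
opening: 0.283
grasp_force: 58.5
```

Run:
```python
from h import *
s=snap('side'); 
cv2.imwrite('pics/grip.png',cv2.resize(s['img'][250:340,265:355],None,fx=6,fy=6,interpolation=3)[:,:,::-1]); plan()
```

```text
pos [0.5564 0.0103 0.0558] yaw -0.2026 F [-0.1   1.13  5.23] T [ 0.195  0.099 -0.038] t 5.93 open 0.286
```

View pics/grip.png

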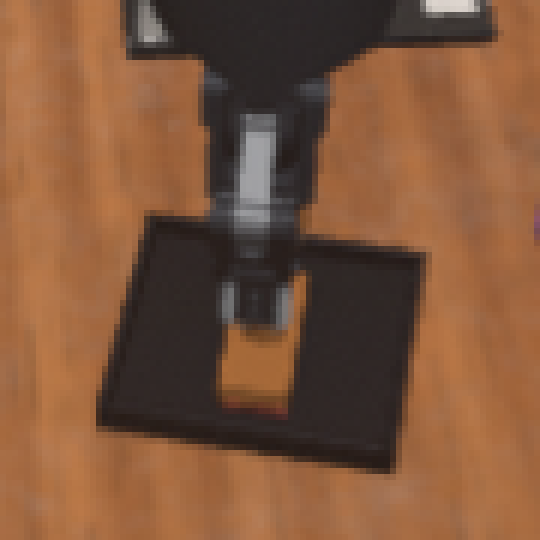

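The side view shows the wooden stamp held by its handle between the pads. Its foot end is at crop (255,400), still standing in the tray. Next I'll lift it and bring it nearer the side camera to measure its pose in the hand.

Call:
servo_tool(series="1 0 0 -0.02 0 0 0;1 0 0 -0.05 0 0 0;1 0 0 -0.09 0 0 0;1 0 -0.03 -0.12 0 0 0;1 0 -0.06 -0.15 0 0 0;1 0 -0.09 -0.18 0 0 0;1 0 -0.12 -0.21 0 0 0;1 0 -0.15 -0.24 0 0 0;1 0 -0.18 -0.26 0 0 0;1 0 -0.2 -0.27 0 0 0;1 0 -0.2 -0.27 0 0 0;1 0 -0.2 -0.27 0 0 0")

```text
time_s: 6.93
eef_pos: [0.5958, 0.2069, 0.3247]
eef_rot: [0.0, 0.995, -0.1, -0.0]
wrist_force: [-0.5, -0.3, -1.3]
opening: 0.283
grasp_force: 59.0
```

Run:
```python
from h import *
s=snap('side'); plan()
o=ctrl.get_obs();E=s['extrinsics'];K,D=KD(s)
X=E[:3,:3].T@(o['eef_pos']-[0,0,.045]-E[:3,3]);u=cv2.projectPoints(X.reshape(1,1,3),np.zeros(3),np.zeros(3),K,D)[0].ravel();x,y=int(u[0])-40,int(u[1])-45;print(x,y)
cv2.imwrite('pics/held.png',cv2.resize(s['img'][y:y+75,x:x+80],None,fx=8,fy=8,interpolation=3)[:,:,::-1])
```

```text
pos [0.5954 0.2058 0.3235] yaw -0.202 F [ 0.04 -0.22 -1.11] T [-0.034 -0.044  0.006] t 6.98 open 0.287
260 241
```

View pics/held.png

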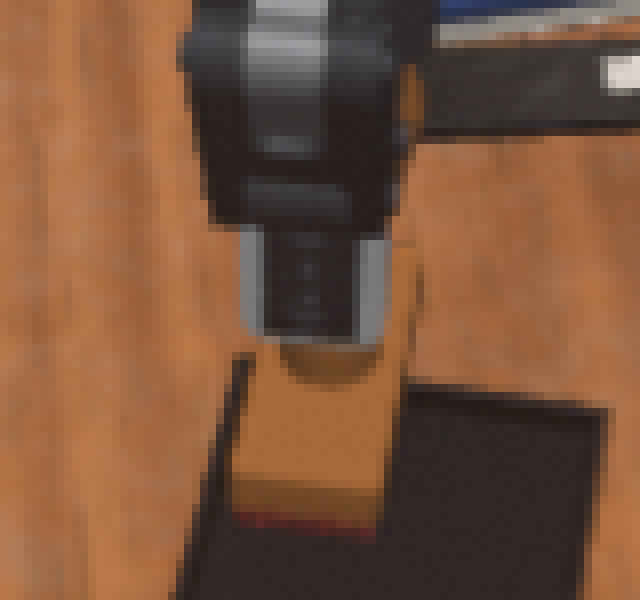

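```bash
cat > fit.py <<'E'
from h import *
from scipy.optimize import least_squares
s=load('side');E=s['extrinsics'];K,D=KD(s)
tcp=np.array([.5954,.2058,.3235])
px=lambda p:np.array([(260+(x+.5)/8-.5,241+(y+.5)/8-.5) for x,y in p])
obs=px([(232,480),(383,497),(234,518),(376,538),(417,243)])
# stamp model corners, x half .012, y half .0275 ; near end +y; image left = +x
M=np.array([[.012,.0275,.013],[-.012,.0275,.013],[.012,.0275,0],[-.012,.0275,0],[-.012,-.0275,.013]])
def proj(W): return cv2.projectPoints(((W-E[:3,3])@E[:3,:3]).reshape(-1,1,3),np.zeros(3),np.zeros(3),K,D)[0][:,0]
L=obs[0]; L2=px([(253,352)])[0]
def f(p,full=False):
    B=R.from_euler('zyx',[p[0],p[4],p[5]])
    W=B.apply(M)+tcp+[p[1],p[2],p[3]-.0518]
    r=(proj(W)-obs).ravel()
    far=proj(B.apply([[.012,-.0275,.013]])+tcp+[p[1],p[2],p[3]-.0518])[0]; near=proj(W[:1])[0]
    d=far-near; n=np.array([-d[1],d[0]])/np.linalg.norm(d)
    return np.r_[r,(L2-near)@n, p[4]/.02,p[5]/.02,p[1]/.01,p[2]/.01,p[3]/.01]
for w in (0,1):
    g=(lambda p:f(np.r_[p,0,0])) if w==0 else f
    q=least_squares(g,[-.25,0,0,0]+[0,0]*w); print(q.x.round(4),q.fun.round(2),np.sqrt(np.diag(np.linalg.inv(q.jac.T@q.jac))).round(4))
# pad bottom edge yaw check (tip plane)
e=atz(s,px([(262,340),(360,340),(262,338),(382,347)]),.3045);print(e.round(4),np.arctan2(e[0,1]-e[3,1],e[0,0]-e[3,0]))
for h,p in((.285,[(232,480),(383,497)]),(.272,[(234,518),(376,538)]),(.285,[(417,243),(383,497)])):
    e=atz(s,px(p),h);d=e[0]-e[1];print(e[:,:2].round(4).tolist(),np.arctan2(d[1],d[0]).round(3),np.linalg.norm(d).round(4))
E
python3 fit.py
```

```text
[-2.232e-01  1.000e-04 -3.400e-03 -6.300e-03] [-0.28 -0.87 -0.03 -0.91 -0.48  1.24  0.6   0.84  0.22 -0.32  0.02  0.
  0.    0.01 -0.34 -0.63] [0.024  0.0009 0.0054 0.0061]
[-2.228e-01  1.000e-04 -3.500e-03 -6.400e-03 -2.500e-03 -3.500e-03] [-0.26 -0.87 -0.02 -0.87 -0.49  1.22  0.58  0.85  0.21 -0.35  0.01 -0.12
 -0.17  0.01 -0.35 -0.64] [0.0246 0.0009 0.0055 0.0062 0.019  0.0185]
[[0.608  0.2233 0.3045]
 [0.5931 0.2246 0.3045]
 [0.6079 0.2229 0.3045]
 [0.5899 0.2263 0.3045]] -0.1610506788211802
[[0.6135, 0.2337], [0.5908, 0.239]] -0.227 0.0233
[[0.6129, 0.2302], [0.5912, 0.236]] -0.261 0.0224
[[0.579, 0.1853], [0.5908, 0.239]] -1.786 0.0549
```

```bash
python3 -c "
from h import *
plan((.60,-.08,.25,-.07),(.597,-.3585,.16,.063),(.597,-.3585,.113,.063))"
```

```text
pos [0.5954 0.2058 0.3235] yaw -0.202 F [ 0.04 -0.22 -1.11] T [-0.034 -0.044  0.006] t 6.98 open 0.287
(0.6, -0.08, 0.25, -0.07) -> [0.0621 0.279  0.0737] [ 0.06  0.16 -7.56] rows 7.1
(0.597, -0.3585, 0.16, 0.063) -> [0.1152 0.5523 0.1638] [  0.04   0.17 -15.18] rows 14.1
(0.597, -0.3585, 0.113, 0.063) -> [0.1154 0.5523 0.2108] [  0.04   0.17 -15.18] rows 14.4
```

Call:
servo_tool(series="1 0.003 0.015 0.004 0 0 0;1 0.01 0.045 0.012 0 0.1 -1;1 0.018 0.08 0.02 0 0.1 -2;1 0.026 0.115 0.03 0 0.1 -3;1 0.034 0.15 0.04 0 0.1 -4;1 0.042 0.185 0.05 0 0.1 -5;1 0.05 0.22 0.06 0 0.1 -6;1 0.056 0.255 0.068 0 0.1 -7;1 0.062 0.29 0.076 0 0.1 -8;1 0.068 0.325 0.086 0 0.1 -9;1 0.075 0.36 0.096 0 0.1 -10;1 0.083 0.395 0.108 0 0.1 -11")

```text
time_s: 7.98
eef_pos: [0.5951, -0.2011, 0.2149]
eef_rot: [-0.0, 1.0, -0.006, -0.001]
wrist_force: [1.5, -0.7, -0.2]
opening: 0.286
grasp_force: 59.0
```

```bash
python3 -c "
from h import *
plan((.597,-.3585,.16,.063),(.597,-.3585,.113,.063))"
```

```text
pos [ 0.5951 -0.2011  0.2149] yaw -0.0123 F [ 1.48 -0.74 -0.19] T [0.008 0.018 0.027] t 7.98 open 0.286
(0.597, -0.3585, 0.16, 0.063) -> [0.0039 0.1574 0.0548] [-0.03  0.09 -4.32] rows 4.0
(0.597, -0.3585, 0.113, 0.063) -> [0.004  0.1574 0.1018] [-0.03  0.09 -4.32] rows 4.5
```

Call:
servo_tool(series="1 0.001 0.035 0.012 0 0.1 -1;1 0.002 0.07 0.025 0 0.1 -2;1 0.003 0.105 0.037 0 0.1 -3;1 0.004 0.135 0.048 0 0.1 -4;1 0.004 0.15 0.055 0 0.1 -4.3;1 0.004 0.15 0.08 0 0.1 -4.3;1 0.004 0.15 0.095 0 0.1 -4.3;1 0.004 0.15 0.102 0 0.1 -4.3;1 0.004 0.15 0.102 0 0.1 -4.3;1 0.004 0.15 0.102 0 0.1 -4.3")

```text
time_s: 8.82
eef_pos: [0.5997, -0.3467, 0.1141]
eef_rot: [-0.0, 0.999, 0.032, 0.001]
wrist_force: [-0.2, -1.2, 0.2]
opening: 0.283
grasp_force: 59.0
```

Run:
```python
from h import *
plan((.597,-.3585,.098,.063))
s=snap('side');t=snap('top')
a=cv2.resize(s['img'][155:225,240:325],None,fx=6,fy=6,interpolation=3)
cv2.imwrite('pics/hover.png',a[:,:,::-1])
```

```text
pos [ 0.5997 -0.3467  0.1141] yaw 0.0649 F [-0.17 -1.23  0.21] T [ 0.013 -0.046  0.009] t 8.82 open 0.283
(0.597, -0.3585, 0.098, 0.063) -> [-0.0035  0.0116  0.0161] [-0.05 -0.07  0.11] rows 0.5
```

View pics/hover.png

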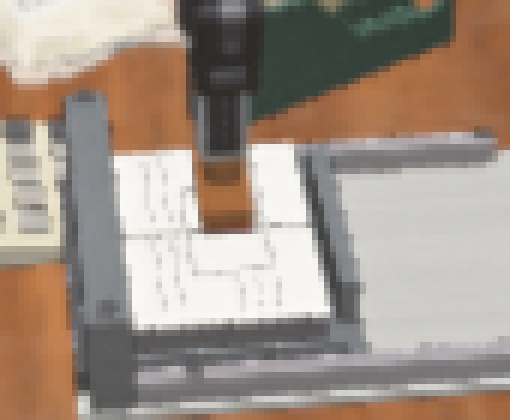

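The side view shows the stamp hovering above the frame, with its foot's near bottom edge at crop (202–255, 232). I'll check that against the prediction.

Run:
```python
from h import *
s=load('side');E=s['extrinsics'];K,D=KD(s)
B=R.from_euler('z',.043)
def pc(W): 
    u=cv2.projectPoints(((np.array(W)-E[:3,3])@E[:3,:3]).reshape(-1,1,3),np.zeros(3),np.zeros(3),K,D)[0][:,0]
    return ((u-[240,155]+.5)*6-.5).round(0).tolist()
tcp=np.array([.5997,-.3467,.1141-.0518])
print('foot bottom near L,R',pc(B.apply([[.012,.0275,0],[-.012,.0275,0]])+tcp))
m=np.array([.597,-.3585,.0395])
print('frame corners',pc(B.apply([[.018,-.033,0],[-.018,-.033,0],[.018,.033,0],[-.018,.033,0],[.05,0,0],[-.046,0,0]])+m))
```

```text
foot bottom near L,R [[201.0, 236.0], [256.0, 232.0]]
frame corners [[181.0, 188.0], [260.0, 183.0], [194.0, 272.0], [277.0, 266.0], [116.0, 234.0], [330.0, 219.0]]
```

Predicted and seen positions agree within half a pixel to one pixel. I'll centre the stamp and come down to feel for the paper.

Call:
servo_tool(series="1 -0.0018 0.006 0 0 0 0.1;1 -0.0035 0.0117 0 0 0 0.1;1 -0.0035 0.0117 0.005 0 0 0.1;1 -0.0035 0.0117 0.01 0 0 0.1;1 -0.0035 0.0117 0.015 0 0 0.1;1 -0.0035 0.0117 0.0165 0 0 0.1;1 -0.0035 0.0117 0.0165 0 0 0.1;1 -0.0035 0.0117 0.0165 0 0 0.1")

```text
time_s: 9.58
eef_pos: [0.5971, -0.3592, 0.0974]
eef_rot: [-0.0, 1.0, 0.031, 0.001]
wrist_force: [0.8, -0.4, -0.8]
opening: 0.282
grasp_force: 59.0
```

```bash
python3 -c "
from h import *
plan((.597,-.3585,.094,.063))"
```

```text
pos [ 0.5971 -0.3592  0.0974] yaw 0.0626 F [ 0.84 -0.4  -0.83] T [ 0.007 -0.016  0.089] t 9.58 open 0.282
(0.597, -0.3585, 0.094, 0.063) -> [-0.0001 -0.0007  0.0034] [-0.04 -0.09 -0.02] rows 0.1
```

Call:
servo_tool(series="1 0 -0.0005 0.001 0 0 0;1 0 -0.0005 0.002 0 0 0;1 0 -0.0005 0.003 0 0 0;1 0 -0.0005 0.004 0 0 0;1 0 -0.0005 0.004 0 0 0")

```text
time_s: 10.0
eef_pos: [0.5971, -0.3589, 0.0937]
eef_rot: [-0.0, 1.0, 0.031, 0.001]
wrist_force: [-0.3, -0.0, -0.5]
opening: 0.284
grasp_force: 59.0
```

Call:
servo_tool(series="1 0 0 0.001 0 0 0;1 0 0 0.001 0 0 0;1 0 0 0.001 0 0 0")

```text
time_s: 10.25
eef_pos: [0.5972, -0.359, 0.0928]
eef_rot: [-0.0, 1.0, 0.031, 0.001]
wrist_force: [-0.9, 0.3, -0.8]
opening: 0.283
grasp_force: 59.0
```

Call:
servo_tool(series="1 0 0 0.001 0 0 0;1 0 0 0.001 0 0 0;1 0 0 0.001 0 0 0")

```text
time_s: 10.5
eef_pos: [0.5972, -0.359, 0.0919]
eef_rot: [-0.0, 1.0, 0.031, 0.001]
wrist_force: [0.1, -0.5, -0.9]
opening: 0.283
grasp_force: 59.0
```

Call:
servo_tool(series="1 0 0 0.001 0 0 0;1 0 0 0.001 0 0 0;1 0 0 0.001 0 0 0")

```text
time_s: 10.75
eef_pos: [0.5974, -0.359, 0.0912]
eef_rot: [0.0, 1.0, 0.031, 0.001]
wrist_force: [0.3, -0.1, 1.5]
opening: 0.278
grasp_force: 59.2
```

Call:
servo_tool(series="1 0 0 0.001 0 0 0;1 0 0 0.001 0 0 0;1 0 0 0.001 0 0 0")

```text
time_s: 11.0
eef_pos: [0.5976, -0.3591, 0.0905]
eef_rot: [0.0, 1.0, 0.031, 0.001]
wrist_force: [-0.5, 1.0, 5.1]
opening: 0.286
grasp_force: 59.4
```

```bash
python3 -c "
from h import *
plan()"
```

```text
pos [ 0.5976 -0.3591  0.0905] yaw 0.0625 F [-0.55  1.05  5.11] T [0.203 0.037 0.024] t 11.0 open 0.286
```

Call:
servo_tool(series="1 0 0 0.001 0 0 0;1 0 0 0.001 0 0 0;1 0 0 0.001 0 0 0")

```text
time_s: 11.25
eef_pos: [0.5977, -0.3591, 0.0898]
eef_rot: [0.0, 1.0, 0.031, 0.002]
wrist_force: [-0.5, 2.0, 6.6]
opening: 0.287
grasp_force: 59.7
```

Call:
servo_tool(series="1 0 0 0.001 0 0 0;1 0 0 0.001 0 0 0;1 0 0 0.001 0 0 0")

```text
time_s: 11.5
eef_pos: [0.5978, -0.3592, 0.0892]
eef_rot: [0.0, 1.0, 0.031, 0.002]
wrist_force: [-2.0, 3.7, 8.3]
opening: 0.281
grasp_force: 59.8
```

```bash
python3 -c "
from h import *
plan((.5973,-.359,.0878,.063))"
```

```text
pos [ 0.5978 -0.3592  0.0892] yaw 0.0625 F [-2.02  3.73  8.29] T [ 0.468  0.165 -0.043] t 11.5 open 0.281
(0.5973, -0.359, 0.0878, 0.063) -> [-0.0005 -0.0002  0.0014] [ 0.04 -0.19 -0.03] rows 0.0
```

Call:
servo_tool(series="1 -0.0002 -0.0003 0 0 0 0;1 -0.0004 -0.0006 0 0 0 0;1 -0.0004 -0.0006 0 0 0 0")

```text
time_s: 11.75
eef_pos: [0.5976, -0.359, 0.0893]
eef_rot: [0.001, 1.0, 0.031, 0.002]
wrist_force: [-1.0, 3.0, 7.8]
opening: 0.286
grasp_force: 59.6
```

```bash
python3 -c "
from h import *
plan((.5973,-.359,.0878,.063))"
```

```text
pos [ 0.5976 -0.359   0.0893] yaw 0.0625 F [-1.04  2.95  7.79] T [0.233 0.129 0.022] t 11.75 open 0.286
(0.5973, -0.359, 0.0878, 0.063) -> [-0.0003  0.      0.0015] [ 0.09 -0.22 -0.03] rows 0.0
```

Call:
servo_tool(series="1 -0.0002 -0.0005 0.0005 0 0 0;1 -0.0004 -0.0009 0.001 0 0 0;1 -0.0005 -0.0012 0.0015 0 0 0;1 -0.0005 -0.0012 0.0015 0 0 0")

```text
time_s: 12.08
eef_pos: [0.5975, -0.3587, 0.0886]
eef_rot: [0.002, 1.0, 0.031, 0.003]
wrist_force: [0.4, 0.0, 10.3]
opening: 0.285
grasp_force: 59.5
```

```bash
python3 -c "
from h import *
plan((.5973,-.359,.0878,.063))"
```

```text
pos [ 0.5975 -0.3587  0.0886] yaw 0.0624 F [ 0.4   0.   10.25] T [-0.087  0.051 -0.025] t 12.08 open 0.285
(0.5973, -0.359, 0.0878, 0.063) -> [-0.0002  0.0003  0.0008] [ 0.2  -0.3  -0.03] rows 0.0
```

Call:
servo_tool(series="1 -0.0001 -0.0001 0.0006 0 0 0;1 -0.0002 -0.0003 0.0013 0 0 0;1 -0.0002 -0.0003 0.0013 0 0 0")

```text
time_s: 12.33
eef_pos: [0.5976, -0.3586, 0.0879]
eef_rot: [0.002, 1.0, 0.031, 0.003]
wrist_force: [-1.4, 1.2, 12.0]
opening: 0.289
grasp_force: 59.7
```

```bash
python3 -c "
from h import *
plan((.5973,-.359,.0878,.063))"
```

```text
pos [ 0.5976 -0.3586  0.0879] yaw 0.0624 F [-1.38  1.24 12.05] T [-0.039  0.006  0.004] t 12.33 open 0.289
(0.5973, -0.359, 0.0878, 0.063) -> [-0.0003  0.0004  0.0001] [ 0.23 -0.33 -0.03] rows 0.1
```

Call:
servo_tool(series="1 -0.0001 -0.0001 0.0003 0 0 0;1 -0.0001 -0.0001 0.0003 0 0 0;1 -0.0001 -0.0001 0.0003 0 0 0;1 -0.0001 -0.0001 0.0003 0 0 0;1 -0.0001 -0.0001 0.0003 0 0 0;1 -0.0001 -0.0001 0.0003 0 0 0;1 -0.0001 -0.0001 0.0003 0 0 0;1 -0.0001 -0.0001 0.0003 0 0 0;1 -0.0001 -0.0001 0.0003 0 0 0;1 -0.0001 -0.0001 0.0003 0 0 0;1 -0.0001 -0.0001 0.0003 0 0 0")

```text
time_s: 13.25
eef_pos: [0.5975, -0.3586, 0.0878]
eef_rot: [0.002, 1.0, 0.031, 0.003]
wrist_force: [0.3, -0.4, 12.7]
opening: 0.287
grasp_force: 59.7
```

Call:
servo_tool(series="1 0.0002 0.0004 -0.001 0 0 0;1 0.0005 0.0009 -0.002 0 0 0;1 0.0007 0.0013 -0.003 0 0 0;1 0.001 0.0018 -0.004 0 0 0;1 0.0012 0.0022 -0.005 0 0 0;1 0.0012 0.0022 -0.0065 0 0 0;1 0.0012 0.0022 -0.009 0 0 0;1 0.0012 0.0022 -0.014 0 0 0;1 0.0012 0.0022 -0.022 0 0 0;1 0.0012 0.0022 -0.04 0 0 0;1 0.0012 0.0022 -0.07 0 0 0;1 0.0012 0.0022 -0.1 0 0 0")

```text
time_s: 14.25
eef_pos: [0.5962, -0.3585, 0.1847]
eef_rot: [-0.001, 1.0, 0.031, -0.0]
wrist_force: [0.3, 0.2, -0.2]
opening: 0.284
grasp_force: 59.0
```

```bash
python3 -c "
from h import *
plan((.556,0.008,.18,-.2),(.556,.008,.062,-.2))"
```

```text
pos [ 0.5962 -0.3585  0.1847] yaw 0.0623 F [ 0.29  0.22 -0.23] T [-0.069  0.004  0.03 ] t 14.25 open 0.284
(0.556, 0.008, 0.18, -0.2) -> [-0.0173 -0.3683  0.0054] [-0.12  0.02 15.03] rows 8.8
(0.556, 0.008, 0.062, -0.2) -> [-0.0173 -0.368   0.1234] [-0.12  0.02 15.03] rows 9.3
```

Call:
servo_tool(series="1 -0.001 -0.012 0 0 0 0;1 -0.003 -0.045 0 0 0 1.5;1 -0.004 -0.085 0 0 0 3.5;1 -0.006 -0.125 0 0 0 5;1 -0.008 -0.165 0 0 0 6.5;1 -0.01 -0.205 0 0 0 8;1 -0.012 -0.245 0 0 0 10;1 -0.014 -0.285 0 0 0 11.5;1 -0.016 -0.325 0 -0.1 0 13.5;1 -0.017 -0.35 0 -0.1 0 15;1 -0.0173 -0.368 0 -0.1 0 15;1 -0.0173 -0.368 0 -0.1 0 15")

```text
time_s: 15.25
eef_pos: [0.5561, 0.0108, 0.1852]
eef_rot: [0.0, 0.995, -0.098, 0.001]
wrist_force: [-0.2, -1.0, -0.8]
opening: 0.285
grasp_force: 59.1
```

```bash
python3 -c "
from h import *
plan((.556,.008,.062,-.2))"
```

```text
pos [0.5561 0.0108 0.1852] yaw -0.1956 F [-0.18 -1.   -0.84] T [-0.01   0.034  0.011] t 15.25 open 0.285
(0.556, 0.008, 0.062, -0.2) -> [1.000e-04 2.700e-03 1.232e-01] [ 0.01 -0.13  0.25] rows 3.0
```

Call:
servo_tool(series="1 0 0.002 0.035 0 0 0;1 0 0.002 0.07 0 0 0;1 0 0.002 0.1 0 0 0;1 0 0.002 0.115 0 0 0;1 0 0.002 0.123 0 0 0;1 0 0.002 0.126 0 0 0;1 0 0.002 0.126 0 0 0")

```text
time_s: 15.83
eef_pos: [0.557, 0.0044, 0.0589]
eef_rot: [0.001, 0.995, -0.1, 0.001]
wrist_force: [-0.2, -0.8, -0.8]
opening: 0.286
grasp_force: 59.1
```

Call:
servo_tool(series="1 0 0 0.001 0 0 0;1 0 0 0.002 0 0 0;1 0 0 0.002 0 0 0")

```text
time_s: 16.08
eef_pos: [0.5576, 0.0048, 0.0579]
eef_rot: [0.001, 0.995, -0.1, 0.002]
wrist_force: [0.0, 0.2, -1.2]
opening: 0.289
grasp_force: 59.1
```

Call:
servo_tool(series="1 0 0 0.001 0 0 0;1 0 0 0.001 0 0 0")

```text
time_s: 16.25
eef_pos: [0.557, 0.005, 0.0562]
eef_rot: [0.001, 0.995, -0.099, 0.002]
wrist_force: [0.3, 0.1, -0.6]
opening: 0.286
grasp_force: 59.1
```

Call:
servo_tool(series="1 0 0 0.0006 0 0 0;1 0 0 0.0006 0 0 0;1 0 0 0.0006 0 0 0")

```text
time_s: 16.5
eef_pos: [0.5573, 0.005, 0.0558]
eef_rot: [0.001, 0.995, -0.099, 0.002]
wrist_force: [0.3, 0.9, 4.0]
opening: 0.282
grasp_force: 59.4
```

Call:
servo_tool(series="-0.2 0 0 0 0 0 0;-1 0 0 0 0 0 0;-1 0 0 0 0 0 0;-1 0 0 0 0 0 0;-1 0 0 0 0 0 0;-1 0 0 0 0 0 0;-1 0 0 0 0 0 0;-1 0 0 -0.03 0 0 0;-1 0 0 -0.06 0 0 0;-1 0 0 -0.1 0 0 0;-1 0 0 -0.14 0 0 0;-1 0 0 -0.17 0 0 0")

```text
time_s: 17.5
eef_pos: [0.557, 0.0051, 0.2287]
eef_rot: [0.001, 0.995, -0.1, 0.003]
wrist_force: [0.5, -0.8, 0.3]
opening: 0.999
grasp_force: 0.0
```

Call:
servo_tool(series="-1 -0.03 0.03 0 0 0 0;-1 -0.06 0.065 0 0 0 0;-1 -0.09 0.1 0 0 0 0;-1 -0.12 0.13 0 0 0 0;-1 -0.12 0.15 0 0 0 0;-1 -0.12 0.15 0 0 0 0;-1 -0.12 0.15 0 0 0 0")

```text
time_s: 18.08
eef_pos: [0.4086, -0.1191, 0.2255]
eef_rot: [0.001, 0.995, -0.101, 0.002]
wrist_force: [-0.4, -0.4, 0.9]
opening: 0.998
grasp_force: 0.0
```

Run:
```python
from h import *
plan(); s=snap('side');t=snap('top')
im=np.vstack([s['img'],np.zeros((0,560,3),np.uint8)])
C=cloud(t).reshape(-1,3);m=C[(abs(C[:,0]-.555)<.05)&(abs(C[:,1])<.05)&(C[:,2]>.06)];print('stamp top',m.mean(0).round(3),m[:,2].max().round(3))
cv2.imwrite('pics/end.png',cv2.resize(s['img'][150:340,230:400],None,fx=3,fy=3,interpolation=3)[:,:,::-1])
```

```text
pos [ 0.4086 -0.1191  0.2255] yaw -0.2029 F [-0.41 -0.38  0.88] T [ 0.039  0.008 -0.018] t 18.08 open 0.998
stamp top [0.556 0.004 0.077] 0.084
```

View pics/end.png

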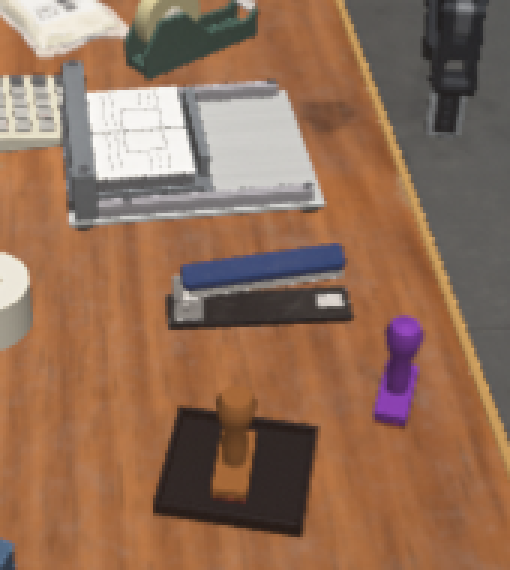

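The stamp stands upright in its tray at crop (235,450), and the carriage is home at (140,135). Nothing else has moved and the arm is clear, so I'm handing in.

```bash
python3 -c "
from bench import ctrl
print(ctrl.hand_in())"
```

```text
the job is handed in; nothing more can be done
None
```

The job is handed in at about 18 s; no verdict was returned. The carriage was pushed home against its stop, the stamp was pressed across the seam at about 13 N for a second and lifted straight off, and it now stands upright in its tray with everything else untouched.

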